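# Cock the spring-driven bench tapper

## Robot

A 6-joint arm with a two-finger parallel gripper is mounted at the origin on a cart in front of the work surface, level with it; the furniture and walls round the work are solid. World frame = base frame: x ahead of the robot, y to its left, z up, the work surface at z = 0. Lengths are in mm, angles in rad, forces in N, time in s.
With the tool pointing down it reaches from about 400 to 825 mm from the base axis. Payload 7 kg.
Tool frame: the origin (TCP) lies on the centre line of the jaws, within the pads' length; the fingertips stand 8 mm ahead of it and the grasp point (between the pads) lies 11 mm behind it; z points along the fingers, y is the direction in which the jaws open and shut (so a half turn about z gives the same grasp; the last joint's range is limited). The gripper opens to 88 mm and grips with 3 to 60 N. Pads are 19 mm wide; open, the fingers measure 130 mm over their backs; the gripper's body (78 mm by 193 mm) begins 47 mm behind the grasp point.
Start: joints at [1.482, 0.359, 0.012, 0, -1.224, -0.288], TCP at [248.371, 627.62, 234.561] pointing down, gripper open.
Joint ranges: [-3.07, 3.07], [-1.43, 2.12], [-1.02, 1.25], [-3.03, 1.67], [-3.05, -0], [-3.03, 3.03]. Speed limits (rad/s): [2.39, 2.39, 3.01, 3.14, 3.14, 3.14].

## Interface

Orientations are given as a rotation vector (axis times angle).
In Python, from cell import r, vision gives the robot as it stands. The module is installed in compiled form; this text tells all that it offers.
- The arm moves only by the tool apply_moves, never from a script. Its argument "steps" is one flat list of numbers, 4 for each row, row after row: the shift along the world's x, y, z in units of 30 mm (1.0 is 30 mm), then the turn about the world's z in degrees. A call has 1 to 20 rows; each row is the pose to reach, as a shift and turn from the pose commanded when the call began; what a row does not reach only later rows make up. A row lasts 1/12 s, in which the tool goes at most 41.7 mm and 7.16 degrees, less where a joint would pass 70% of its speed; a pose out of reach is approached as far as the arm can. A call with a gripper value outside its range is refused whole. "gripper" is the opening, from -1 (shut) to 1 (fully open), set as the call begins (left out, the last holds). The fingers move at their own pace and stop on an object; the grip force is fixed at half the most. Time passes only in rows, so rows that repeat a pose let the fingers close. It gives the time, the measured TCP pose, the force and the opening at its end, in the units of the state.
- r.state(): the state, without advancing time (a new reading comes with each control period).
- vision.camera(name): name is "scene" or "top"; returns (picture, depth): 384x512x3 uint8, red, green, blue; 384x512 float32, mm along the optical axis (not along the pixel's ray), 0 where there is no reading.
- vision.camera_model(name): a dict with "fovy" (degrees; the focal length in pixels is half the picture's height over the tangent of half this angle, whatever the lens; pixels are square), "cx", "cy" (the principal point, pixels), "dist" ([k1, k2, p1, p2, k3] as OpenCV has them; the pictures are not rectified), "extrinsics" (4x4, takes a point from world to camera coordinates). Camera axes: x right, y up, looking along -z (the intrinsics and any distortion apply to the point x, -y, -z); pixel columns grow to the right and rows downward; lengths in mm; the calibration is good to about 2 mm. A picture is of the moment at which its call begins. camera_model takes no time and is no camera call.
- r.sign_off(): hands the job in, once; it reports no verdict.
The state is a dict: "t": time; "qpos": joint angles; "joint_vel": joint speeds; "effort": joint torques, N m; "tcp_pos": TCP position; "eef_rot": TCP orientation; "contact_force": force on the tool from outside, world axes, zero at the start; "torque": the same for the moment, N m; "width": opening from 0.0 (shut) to 1.0 (fully open).
Only numpy, scipy, OpenCV 4.12 (cv2) and the standard library are available. Lean on these libraries where they do the work, as an engineer would, in place of code of your own. Each camera call takes 0.05 s, during which the arm holds its last target. There are 200 camera calls.

## Task

Cock the bench tapper: lift its sprung bar by the knob outside the guard, wind it counter-clockwise (seen from above) past the first stop, lower it fully behind that stop and let go; then take the other knob, which has come out from under the guard by then, and in the same way wind the bar on past the second stop, lower it fully and leave it latched there. Hold the bar against its spring all the way, never let it fly back, and do not disturb the canister, torch and pen that lie round the tapper.

Things in the scene. Friction and masses are not known exactly. Their poses are not given: they have to be found in the camera images.
- tapper: fixed bench tapper: grey base plate 240 x 230 mm, top 12 mm above the worktop, a spindle in the middle with a level steel bar (206 x 16 mm, top at 37 mm when down), an upright black knob at each end. Origin on the spindle axis at worktop height, z up, +x to the guard. At rest knob A lies in direction -2.60 rad (from +x to +y) of this frame, knob B opposite. A spring pulls the bar back clockwise
- guard (a point): middle of the guard plate's open edge, top side (108 mm up). The guard is a flat aluminium plate, 4 mm thick, on two posts at its far edge; from this edge it runs 72 mm along the tapper's +x and 113 mm to either side. The knobs pass under it, a hand does not
- first_stop (a point): middle of the top of the first stop: a small fixed steel block, 18 x 9 mm, top 23 mm above the worktop, 55 mm from the spindle axis. A tooth under the bar's knob-B half, reaching down to 14 mm when the bar is down, rests against it when latched. While down the tooth cannot pass the stop either way: lift the bar over it
- second_stop (a point): middle of the top of the second stop, the same kind of block, 1.2 rad further round, on the side away from the guard
- axis (a point): point on the vertical spindle axis of the tapper, 45 mm above the worktop; fixed; the knobs circle about it at 90 mm radius
- knob_a (a point): centre, half-way up, of knob A: a plain upright round black knob, 24 mm in diameter, 43 mm tall, on the end of the bar that is outside the guard at the start; 58.5 mm above the worktop when the bar is down. Fixed to the bar, turns and lifts with it. The point's x axis points from the spindle out to knob A
- knob_b (a point): centre, half-way up, of knob B: the same knob on the other end of the bar; under the guard at the start, and out in the open once the bar is wound to the first stop
- spindle (a joint): how far the bar is wound, rad, counter-clockwise from above: 0 at rest (start); latched it rests at about 1.20 (first stop) and 2.40 (second stop); travel ends at 2.65. To hold it takes about 2.7 N at a knob at 0, 5.3 N at 1.2 and 8 N at 2.4, plus light damping. Set free, it flies back
- bar (a joint): lift of the bar along the spindle, m: 0 fully down, at most 0.020. A lift of 0.010 just clears the stops, 0.013 to 0.018 is comfortable. The bar weighs about 4 N and falls more slowly than the spring turns it, so lower it by hand while holding it 0.05 to 0.12 rad past the stop; let go, it settles back on the stop
- canister: loose pale grey canister with black lid, 44 mm in diameter, 72 mm tall, standing on the worktop to the right of the tapper; origin at the centre of its underside. Leave alone
- torch: loose chrome torch lying on the worktop to the left of the tapper, 81 x 31 mm, 31 mm tall; origin under its middle. Leave alone
- pen: loose black pen lying on the worktop in front of the tapper, 145 mm long, 9 mm tall; origin under its middle. Leave alone

How it is judged (in metres and radians):
On the way:
1. the bar is wound to the first stop, lowered fully behind it, and let go (value of joint spindle between 1.12 and 1.3 rad and value of joint bar below 0.003 m and contact force between the fingers and tapper below 0.1 N), for 0.2 s.
At the end, for the whole second after the job is handed in: The bar rests latched behind the second stop (wound 2.32 to 2.50 rad), fully down (lift under 3 mm), still; canister, torch and pen within 20 mm of where they were (value of joint spindle between 2.32 and 2.5 rad and value of joint bar below 0.003 m and velocity of joint spindle between -0.05 and 0.05 rad/s and distance of each of canister, torch, pen from where it was at the start of the episode below 0.02 m); the robot touches nothing.
It fails at once if the bar flies back: faster than 2 rad/s backwards while not just settling on a stop (wound less than 1.1 rad, or between 1.5 and 2.3 rad) (velocity of joint spindle below -2 rad/s and (value of joint spindle below 1.1 rad or value of joint spindle between 1.5 and 2.3 rad)).
It fails at once if the canister is knocked over (angle between canister's own z axis and vertical above 0.5 rad).
It also fails if it takes over 54 s, if anything falls off the work surface, if the arm or the gripper's body presses on something with over 40 N, if the wrist force passes 120 N, or if a joint passes its speed limit or range.

## Working session

There is one attempt and no reset: what is moved stays moved. The work goes in short steps, Python scripts to look and compute and a tool call to move; the robot and the scene stay as the last step left them, time stands still between calls to the robot, and variables do not carry over. Pictures are saved under pics/ and viewed, about 8 in all and at most 12, crops included, and the job is handed in when it is done.

Besides the shell and the picture viewer there is one more tool, called by a JSON object that holds its "op" and its "data". apply_moves: Moves the arm, as the interface text tells. Its arguments: {"type":"object","properties":{"steps":{"type":"array","items":{"type":"number"}},"gripper":{"type":"number"}},"required":["steps"]}

```bash
mkdir -p pics
cat > h.py <<'E'
import numpy as np, cv2
from cell import r, vision
def K(m,h=384):
    f=h/2/np.tan(np.radians(m["fovy"])/2)
    return np.array([[f,0,m["cx"]],[0,f,m["cy"]],[0,0,1.]]),np.array(m["dist"],float)
def rays(name,px):
    m=vision.camera_model(name);k,d=K(m);E=np.array(m["extrinsics"])
    u=cv2.undistortPoints(np.array(px,float).reshape(-1,1,2),k,d).reshape(-1,2)
    R,t=E[:3,:3],E[:3,3]
    D=np.c_[u[:,0],-u[:,1],-np.ones(len(u))]@R
    return -R.T@t,D
def onplane(name,px,z):
    o,D=rays(name,px); return o+D*((z-o[2])/D[:,2])[:,None]
def cloud(name,dep):
    v,u=np.mgrid[0:384,0:512]; o,D=rays(name,np.c_[u.ravel(),v.ravel()])
    return (o+D*dep.ravel()[:,None]).reshape(384,512,3)
E
python3 - <<'E'
from h import *
for n in("scene","top"):
    p,d=vision.camera(n);np.savez(f"pics/{n}0.npz",p=p,d=d);cv2.imwrite(f"pics/{n}0.png",cv2.resize(p[:,:,::-1],(768,576),interpolation=cv2.INTER_CUBIC))
    m=vision.camera_model(n);print(n,m["fovy"],m["dist"],rays(n,[[256,192]]))
print(r.state())
E
```

```text
scene 50.78556314434593 [-0.11295296  0.          0.          0.          0.        ] (array([787.87049437, 777.67393449, 661.42106252]), array([[-0.2715373 , -0.72918499, -0.62833269]]))
top 43.25176015788917 [-0.18046646  0.          0.          0.          0.        ] (array([ 391.65480891,  112.05595436, 1182.74234537]), array([[ 0.1392393 , -0.01668297, -0.99014763]]))
{'t': 0.1, 'qpos': array([ 1.48211638e+00,  3.59335193e-01,  1.11550436e-02, -3.06487678e-04,
       -1.22410418e+00, -2.88113844e-01]), 'joint_vel': array([ 0.00152922, -0.00086366,  0.00123498,  0.00203484,  0.00087815,
       -0.00011504]), 'effort': array([-1.73181088e-03, -5.84159231e+01,  2.93749541e+01,  7.01553315e+00,
        1.01485377e-02, -4.53508744e-05]), 'tcp_pos': array([248.2200005 , 627.2463769 , 233.70583557]), 'eef_rot': array([ 3.08449119e+00, -5.88249557e-01, -2.17623195e-04]), 'contact_force': array([ 0.0907314 , -0.11453445, -0.40924334]), 'torque': array([ 0.01073118, -0.00276284, -0.0011935 ]), 'width': 1.0015400746378536}
```

View pics/top0.png

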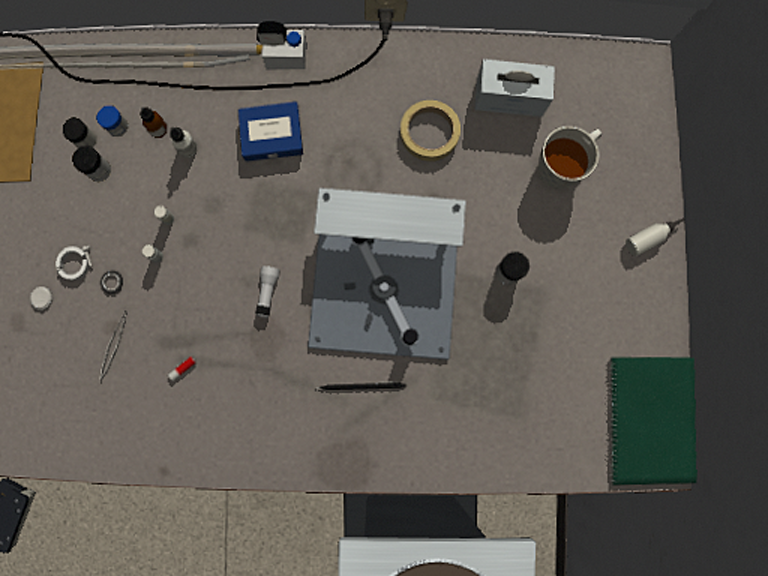

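View pics/scene0.png

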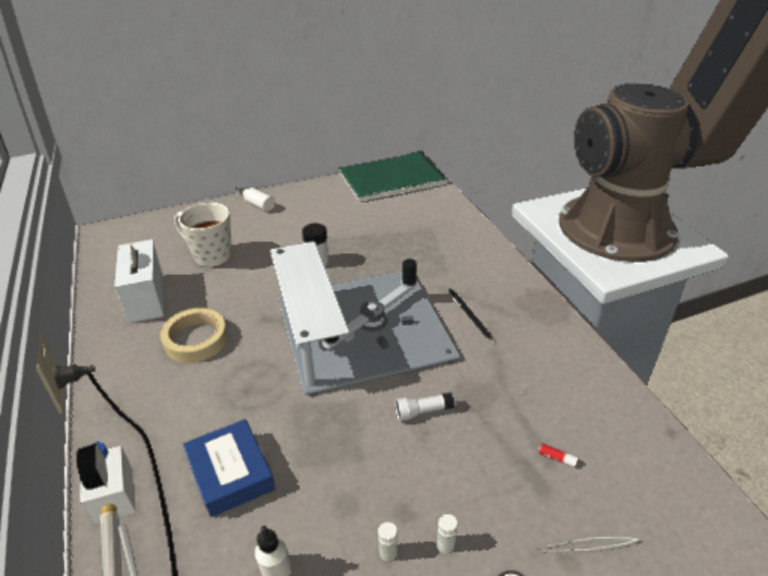

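The top view (768 px scale) shows the spindle at (385,287), knob A at (410,337), the guard's open edge from (316,233) to (463,244), the pen at (360,387), the torch at (266,290) and the canister lid at (514,266). The scene view agrees, with knob A at (409,272) on the robot's side.

Run:
```python
from h import *
C={}
for n in("scene","top"):
    f=np.load(f"pics/{n}0.npz");p,d=f["p"],f["d"];c=cloud(n,d);C[n]=c;f=d>0
    hsv=cv2.cvtColor(p,cv2.COLOR_RGB2HSV)
    X,Y,Z=c[...,0],c[...,1],c[...,2]
    reg=f&(X>300)&(X<800)&(abs(Y-130)<250)
    def rep(l,m,minA=15):
        k,lab,st,ce=cv2.connectedComponentsWithStats(m.astype(np.uint8))
        for i in range(1,k):
            if st[i,4]>=minA:
                q=c[lab==i];print(n,l,st[i,4],"px",ce[i].round(1),"xyz",np.median(q,0).round(1),"rng",q.min(0).round(),q.max(0).round())
    rep("knobtop",reg&(abs(Z-80)<5)&(hsv[...,2]<70),5)
    rep("knobside",reg&(Z>45)&(Z<76)&(hsv[...,2]<70))
    rep("guard",reg&(abs(Z-108)<6),200)
    rep("spindle",reg&(abs(Z-45)<6)&(X<640)&(abs(Y-130)<100),10)
    if n=="top":
        m=(reg&(abs(Z-108)<6)).astype(np.uint8);cs=max(cv2.findContours(m,0,1)[0],key=cv2.contourArea)
        b=cv2.boxPoints(cv2.minAreaRect(cs));print("guard corners",onplane(n,b,108).round(1))
```

```text
scene knobtop 43 px [272.8 175.6] xyz [475.5  57.   78.7] rng [466.  48.  75.] [486.  65.  81.]
scene knobside 161 px [209.9 155.9] xyz [589.9 -99.   69.1] rng [ 570. -120.   50.] [611. -87.  73.]
scene knobside 94 px [272.8 182.7] xyz [478.4  62.8  60.9] rng [465.  55.  45.] [487.  68.  76.]
scene guard 2169 px [204.7 195.6] xyz [655.7 106.4 106.9] rng [611. -28. 102.] [698. 203. 112.]
scene spindle 45 px [272.3 187.8] xyz [479.8  63.3  43.6] rng [462.  49.  39.] [488.  67.  51.]
scene spindle 107 px [247.4 205.4] xyz [556.6  97.   40.5] rng [538.  78.  39.] [573. 115.  46.]
scene spindle 24 px [222.1 226.1] xyz [634.1 146.4  45. ] rng [623. 141.  39.] [640. 150.  50.]
top knobtop 71 px [273.7 223.6] xyz [474.   51.3  78.8] rng [465.  42.  76.] [485.  63.  83.]
top knobside 20 px [238.9 159.6] xyz [625.4 134.6  57.7] rng [624. 125.  46.] [630. 144.  76.]
top knobside 223 px [340.5 177.2] xyz [ 586.9 -105.8   70.4] rng [ 568. -120.   46.] [609. -89.  76.]
top guard 2894 px [259.7 144.3] xyz [653.1  86.9 107. ] rng [611. -26. 102.] [695. 200. 114.]
top spindle 21 px [241.4 160.6] xyz [627.  127.7  41. ] rng [624. 116.  39.] [632. 145.  50.]
top spindle 143 px [256.3 190.7] xyz [556.7  92.8  41.4] rng [536.  76.  39.] [572. 110.  48.]
top spindle 12 px [269.1 226.4] xyz [469.4  62.   40.7] rng [464.  54.  39.] [481.  63.  48.]
guard corners [[623.5 200.7 108. ]
 [695.5 197.8 108. ]
 [682.9 -27.6 108. ]
 [610.8 -22.1 108. ]]
```

{"op": "apply_moves", "data": {"steps": [0.3,-0.9,0,-2,0.8,-2.0,0,-4.5,1.2,-3.1,0,-7,1.6,-4.2,0,-9.5,2.0,-5.3,0,-12,2.5,-6.4,0,-14.5,2.9,-7.5,0,-17,3.3,-8.6,0,-19,3.8,-9.7,0,-21,4.2,-10.8,0,-23,4.7,-11.9,0,-25.5,5.1,-13.0,0,-28,5.5,-14.1,0,-30,6.0,-15.2,0,-32,6.4,-16.3,0,-34.5,6.8,-17.4,-0.5,-37,7.2,-18.3,-1.0,-39,7.4,-18.9,-1.5,-40,7.55,-19.19,-2,-40.8,7.55,-19.19,-2.4,-40.8], "gripper": 0.4}}

```text
t: 1.77
tcp_pos: [474.8, 49.8, 161.2]
eef_rot: [2.683, -1.631, -0.001]
contact_force: [-0.3, -0.3, -1.1]
width: 0.7
```

{"op": "apply_moves", "data": {"steps": [0,0,-0.6,0,0,0,-1.2,0,0,0,-1.8,0,0,0,-2.1,0,0,0,-2.1,0,0,0,-2.1,0]}}

```text
t: 2.27
tcp_pos: [474.8, 51.8, 99.6]
eef_rot: [2.687, -1.626, -0.001]
contact_force: [0.3, -0.3, 0.1]
width: 0.699
```

Run:
```python
from h import *
print(r.state()["tcp_pos"])
p,d=vision.camera("scene");q,_=vision.camera("top")
a=cv2.resize(p[120:250,190:320,::-1],(390,390));b=cv2.resize(q[110:290,160:340,::-1],(390,390))
cv2.imwrite("pics/g1.png",np.hstack([a,b]))
```

```text
[474.81729094  51.84128499  99.57173197]
```

View pics/g1.png

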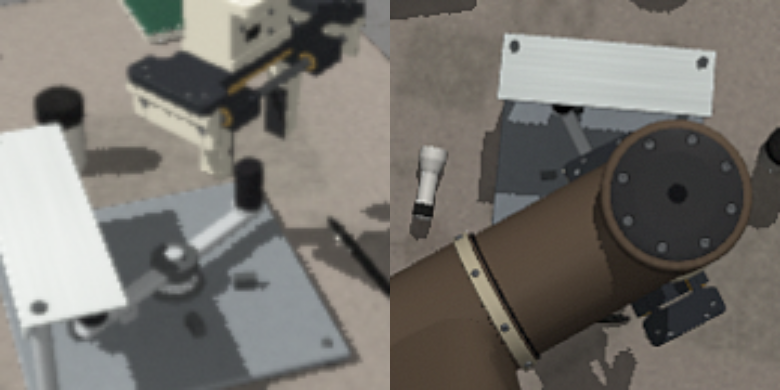

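The crop shows knob A at (248,185) centred between the open fingers at about (215,150) and (280,110). I'm descending and gripping.

{"op": "apply_moves", "data": {"steps": [0,0,-0.4,0,0,0,-0.8,0,0,0,-1.1,0,0,0,-1.32,0,0,0,-1.32,0,0,0,-1.32,0]}}

```text
t: 2.87
tcp_pos: [475.0, 51.9, 60.1]
eef_rot: [2.687, -1.627, 0.0]
contact_force: [0.6, 0.7, -1.0]
width: 0.702
```

{"op": "apply_moves", "data": {"steps": [0,0,0,0,0,0,0,0,0,0,0,0,0,0,0,0,0,0,0,0,0,0,0,0,0,0,0,0,0,0,0,0], "gripper": -1}}

```text
t: 3.53
tcp_pos: [475.6, 52.3, 60.1]
eef_rot: [-2.687, 1.626, -0.001]
contact_force: [2.9, 1.6, -2.6]
width: 0.269
```

{"op": "apply_moves", "data": {"steps": [0,0,0.1,0,0,0,0.2,0,0,0,0.3,0,0,0,0.4,0,0,0,0.5,0,0,0,0.5,0,0,0,0.5,0]}}

```text
t: 4.12
tcp_pos: [475.4, 52.2, 75.4]
eef_rot: [-2.686, 1.626, -0.001]
contact_force: [4.4, 1.7, -3.0]
width: 0.266
```

Run:
```python
from h import *
def arc(phi0,th):
    f=lambda a:90*np.array([np.cos(a),np.sin(a)])
    out=[]
    for t in th: s=(f(phi0+t)-f(phi0))/30; out+=[round(s[0],2),round(s[1],2),0,round(np.degrees(t),1)]
    return out
print(r.state()["tcp_pos"],r.state()["contact_force"])
print(arc(-2.66,np.linspace(0,.66,20)[1:]));print(arc(-2.0,np.linspace(0,.62,20)[1:]))
```

```text
[475.39955579  52.19777654  75.43564275] [ 4.43634629  1.71109588 -3.01326209]
[np.float64(0.05), np.float64(-0.09), 0, np.float64(2.0), np.float64(0.1), np.float64(-0.18), 0, np.float64(4.0), np.float64(0.16), np.float64(-0.27), 0, np.float64(6.0), np.float64(0.22), np.float64(-0.35), 0, np.float64(8.0), np.float64(0.28), np.float64(-0.44), 0, np.float64(10.0), np.float64(0.35), np.float64(-0.52), 0, np.float64(11.9), np.float64(0.41), np.float64(-0.6), 0, np.float64(13.9), np.float64(0.48), np.float64(-0.68), 0, np.float64(15.9), np.float64(0.56), np.float64(-0.75), 0, np.float64(17.9), np.float64(0.63), np.float64(-0.82), 0, np.float64(19.9), np.float64(0.71), np.float64(-0.89), 0, np.float64(21.9), np.float64(0.79), np.float64(-0.96), 0, np.float64(23.9), np.float64(0.87), np.float64(-1.02), 0, np.float64(25.9), np.float64(0.96), np.float64(-1.08), 0, np.float64(27.9), np.float64(1.04), np.float64(-1.14), 0, np.float64(29.9), np.float64(1.13), np.float64(-1.19), 0, np.float64(31.8), np.float64(1.22), np.float64(-1.25), 0, np.float64(33.8), np.float64(1.32), np.float64(-1.29), 0, 
[... 473 characters left out ...]
.1), np.float64(0.75), np.float64(-0.23), 0, np.float64(15.0), np.float64(0.84), np.float64(-0.24), 0, np.float64(16.8), np.float64(0.94), np.float64(-0.26), 0, np.float64(18.7), np.float64(1.04), np.float64(-0.26), 0, np.float64(20.6), np.float64(1.14), np.float64(-0.27), 0, np.float64(22.4), np.float64(1.23), np.float64(-0.27), 0, np.float64(24.3), np.float64(1.33), np.float64(-0.27), 0, np.float64(26.2), np.float64(1.43), np.float64(-0.27), 0, np.float64(28.0), np.float64(1.53), np.float64(-0.26), 0, np.float64(29.9), np.float64(1.62), np.float64(-0.25), 0, np.float64(31.8), np.float64(1.72), np.float64(-0.23), 0, np.float64(33.7), np.float64(1.82), np.float64(-0.22), 0, np.float64(35.5)]
```

{"op": "apply_moves", "data": {"steps": [0.05,-0.09,0,2,0.1,-0.18,0,4,0.16,-0.27,0,6,0.22,-0.35,0,8,0.28,-0.44,0,10,0.35,-0.52,0,11.9,0.41,-0.6,0,13.9,0.48,-0.68,0,15.9,0.56,-0.75,0,17.9,0.63,-0.82,0,19.9,0.71,-0.89,0,21.9,0.79,-0.96,0,23.9,0.87,-1.02,0,25.9,0.96,-1.08,0,27.9,1.04,-1.14,0,29.9,1.13,-1.19,0,31.8,1.22,-1.25,0,33.8,1.32,-1.29,0,35.8,1.41,-1.34,0,37.8,1.41,-1.34,0,37.8]}}

```text
t: 5.78
tcp_pos: [517.1, 12.2, 74.6]
eef_rot: [-3.069, 0.667, 0.001]
contact_force: [1.5, 6.3, -2.9]
width: 0.271
```

{"op": "apply_moves", "data": {"steps": [0.09,-0.04,0,1.9,0.18,-0.08,0,3.7,0.27,-0.11,0,5.6,0.37,-0.14,0,7.5,0.46,-0.16,0,9.3,0.55,-0.18,0,11.2,0.65,-0.2,0,13.1,0.75,-0.21,0,15.0,0.84,-0.22,0,16.8,0.94,-0.24,0,18.7,1.04,-0.24,0,20.6,1.14,-0.25,0,22.4,1.23,-0.25,0,24.3,1.33,-0.25,0,26.2,1.43,-0.24,0,28.0,1.53,-0.23,0,29.9,1.62,-0.22,0,31.8,1.72,-0.2,0,33.7,1.82,-0.19,0,35.5,1.82,-0.19,0,35.5]}}

```text
t: 7.45
tcp_pos: [570.0, 5.4, 73.9]
eef_rot: [3.127, 0.299, -0.007]
contact_force: [-0.9, 0.8, -3.8]
width: 0.272
```

Run:
```python
from h import *
s=r.state();v=s["tcp_pos"][:2]-[554.8,93.7];print(s["tcp_pos"],s["contact_force"],np.arctan2(v[1],v[0])+2.66,np.hypot(*v))
p,d=vision.camera("scene");q,_=vision.camera("top")
a=cv2.resize(p[120:250,170:300,::-1],(390,390));b=cv2.resize(q[110:290,160:340,::-1],(390,390))
cv2.imwrite("pics/g2.png",np.hstack([a,b]))
```

```text
[570.02265502   5.3568275   73.86165686] [-0.88850791  0.75933074 -3.76516446] 1.2598407571276524 89.6451078002026
```

View pics/g2.png

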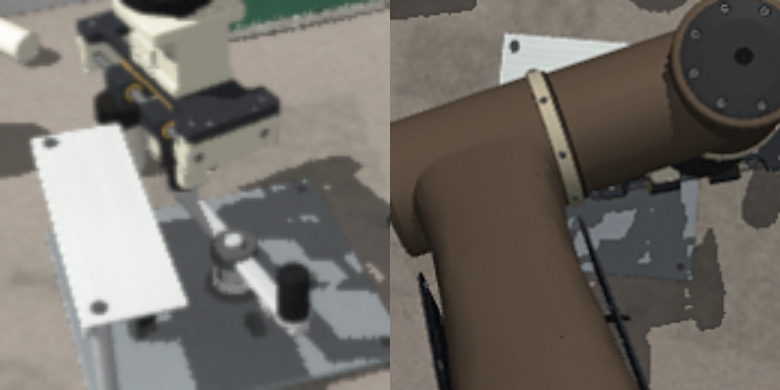

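The scene crop shows knob B out in the open at about (293,290). The bar is held lifted, with knob A in the jaws beside the guard. I'm measuring the wound angle from knob B before lowering.

```bash
cat >> h.py <<'E'
def knob(zt,n="scene",lo=(430,60),hi=(600,220)):
    p,d=vision.camera(n);c=cloud(n,d);v=p.max(2)
    m=(v<75)&(d>0)&(abs(c[...,2]-zt)<4)&(c[...,0]>lo[0])&(c[...,0]<hi[0])&(c[...,1]>lo[1])&(c[...,1]<hi[1])
    k,lab,st,ce=cv2.connectedComponentsWithStats(m.astype(np.uint8))
    for i in range(1,k):
        if st[i,4]>12:
            q=onplane(n,[ce[i]],zt)[0];w=q[:2]-[554.6,93.6]
            print(n,st[i,4],ce[i].round(1),q.round(1),c[lab==i].max(0).round(1),"r",np.hypot(*w).round(1),"thB",(np.arctan2(w[1],w[0])-.4816).round(3)%6.283)
E
python3 - <<'E'
from h import *
for z in(95,):knob(z)
E
```

```text
scene 53 [267.  210.9] [544.2 188.   95. ] [552.8 196.   94.6] r 94.9 thB 1.199
```

Run:
```python
from h import *
f=np.load("pics/scene0.npz");o=vision.camera
class V: pass
import h
real=vision.camera
def test(name,zt,p,d,lo,hi):
    c=cloud(name,d);m=(p.max(2)<75)&(d>0)&(abs(c[...,2]-zt)<4)&(c[...,0]>lo[0])&(c[...,0]<hi[0])&(c[...,1]>lo[1])&(c[...,1]<hi[1])
    vv,uu=np.nonzero(m);q=onplane(name,[[uu.mean(),vv.mean()]],zt)[0];print(name,m.sum(),q.round(1));return q
q=test("scene",80,f["p"],f["d"],(440,30),(510,90))
f=np.load("pics/top0.npz");test("top",80,f["p"],f["d"],(440,30),(510,90))
p,d=real("scene");a=test("scene",95,p,d,(500,150),(600,220));c=cloud("scene",d)
# bar centre line: pale pixels at bar-top height on B half
Z=c[...,2]
for z in(50,52,54): 
    m=(abs(Z-z)<2.5)&(p.max(2)>130)&(c[...,1]>112)&(c[...,1]<165)&(abs(c[...,0]-550)<30)
    if m.sum()>8:
        l=cv2.fitLine(c[m][:,:2].astype(np.float32),cv2.DIST_L2,0,.01,.01).ravel();print(z,m.sum(),l,np.arctan2(l[1],l[0])%np.pi-.4816)
```

```text
scene 40 [476.1  57.7  80. ]
top 70 [475.1  51.9  80. ]
scene 54 [543.3 187.9  95. ]
50 91 [ 9.3363322e-02 -9.9563211e-01  5.5025842e+02  1.3616432e+02] 1.1826959
52 46 [ 6.8276607e-02 -9.9766642e-01  5.4961957e+02  1.3834578e+02] 1.1575263
```

{"op": "apply_moves", "data": {"steps": [0.07,0.02,0,1.5,0.15,0.03,0,2.9,0.15,0.03,0,2.9,0.15,0.03,0,2.9,0.15,0.03,0,2.9]}}

```text
t: 8.07
tcp_pos: [575.3, 6.5, 74.6]
eef_rot: [3.119, 0.376, -0.003]
contact_force: [-3.1, -0.7, -4.0]
width: 0.265
```

Run:
```python
from h import *
s=r.state();v=s["tcp_pos"][:2]-[554.8,93.7];print(s["tcp_pos"],s["contact_force"],np.arctan2(v[1],v[0])+2.66)
knob(95)
```

```text
[575.2560277    6.52539496  74.62723427] [-3.07485206 -0.69153809 -3.978833  ] 1.3196894333166018
scene 60 [269.3 210. ] [538.6 187.1  95. ] [548.2 194.8  95. ] r 94.9 thB 1.259
```

{"op": "apply_moves", "data": {"steps": [0,0,-0.1,0,0,0,-0.2,0,0,0,-0.3,0,0,0,-0.4,0,0,0,-0.5,0,0,0,-0.54,0,0,0,-0.54,0,0,0,-0.54,0,0,0,-0.54,0]}}

```text
t: 8.87
tcp_pos: [576.8, 6.5, 59.7]
eef_rot: [3.118, 0.379, 0.001]
contact_force: [-3.8, -5.5, 7.4]
width: 0.267
```

Run:
```python
from h import *
s=r.state();v=s["tcp_pos"][:2]-[554.8,93.7];print(s["tcp_pos"],s["contact_force"],np.arctan2(v[1],v[0])+2.66)
knob(80)
```

```text
[576.81292835   6.45156101  59.67290456] [-3.79435769 -5.47181016  7.35494922] 1.3363474540703981
scene 63 [269.8 214.5] [536.6 185.4  80. ] [546.4 193.9  80.8] r 93.6 thB 1.282
```

{"op": "apply_moves", "data": {"steps": [-0.07,-0.02,0,-1.5,-0.15,-0.03,0,-2.9,-0.2,-0.04,0,-3.5,-0.2,-0.04,0,-3.5]}}

```text
t: 9.25
tcp_pos: [570.8, 5.3, 59.8]
eef_rot: [3.128, 0.282, 0.002]
contact_force: [-4.5, -5.7, 6.1]
width: 0.266
```

{"op": "apply_moves", "data": {"steps": [0,0,0,0,0,0,0,0,0,0,0,0,0,0,0,0,0,0,0,0,0,0,0,0,0,0,0,0,0,0,0,0], "gripper": 0.2}}

```text
t: 9.92
tcp_pos: [570.3, 5.8, 58.7]
eef_rot: [-3.129, -0.282, -0.0]
contact_force: [0.2, -0.2, 0.8]
width: 0.595
```

Run:
```python
from h import *
s=r.state();print(s["tcp_pos"],s["contact_force"],s["width"])
knob(80)
```

```text
[570.34380988   5.81903941  58.72148481] [ 0.20884266 -0.23826071  0.75376038] 0.595446028900327
scene 67 [265.3 216.3] [547.6 187.2  80. ] [556.9 196.1  80.8] r 93.9 thB 1.164
```

{"op": "apply_moves", "data": {"steps": [0,0,0.5,0,0,0,1.2,0,0,0,2,0,0,0,2.7,0,-0.1,0.6,3,0,-0.2,1.4,3,-1,-0.4,2.3,3,-2,-0.5,3.2,3,-3,-0.65,4.1,3,-4,-0.8,5.0,3,-4,-0.83,5.6,3,-4,-0.83,5.9,3,-4,-0.83,5.9,2.5,-4,-0.83,5.9,2,-4,-0.83,5.9,1.6,-4,-0.83,5.9,1.6,-4], "gripper": 0.4}}

```text
t: 11.3
tcp_pos: [543.9, 181.6, 104.3]
eef_rot: [3.135, 0.172, -0.006]
contact_force: [-1.1, -0.2, -0.1]
width: 0.699
```

Run:
```python
from h import *
s=r.state();print(s["tcp_pos"],s["qpos"],s["eef_rot"])
p,d=vision.camera("scene");q,_=vision.camera("top")
a=cv2.resize(p[120:250,190:320,::-1],(390,390));b=cv2.resize(q[110:290,160:340,::-1],(390,390))
cv2.imwrite("pics/g3.png",np.hstack([a,b]))
```

```text
[543.92442867 181.62349803 104.25933662] [ 6.62883212e-01  3.14032411e-01 -3.80067430e-01 -8.15202330e-04
 -8.80929697e-01  1.01802574e+00] [ 3.13497216  0.17195681 -0.00601795]
```

View pics/g3.png

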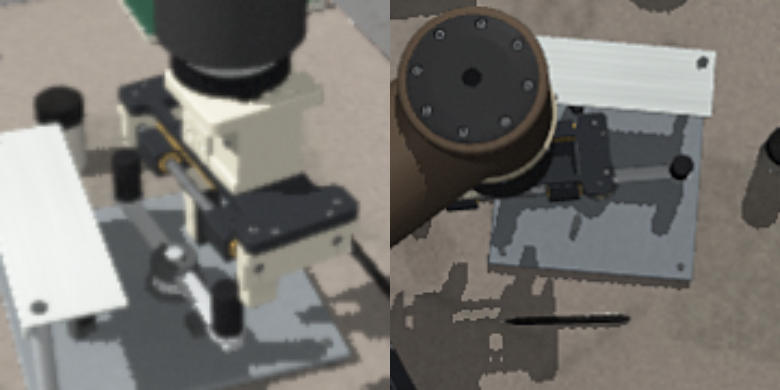

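The crops show knob B at (227,310) under the open jaws and knob A clear of the guard at (680,167) in the top view. I'm checking knob A's position from the top view for the latched angle.

Run:
```python
from h import *
knob(80,"top",(500,-30),(600,40));print(np.array([r.state()["tcp_pos"]]))
```

```text
top 57 [294.5 185.7] [563.    4.7  80. ] [574.6  14.9  83.3] r 89.3 thB 4.325
[[545.80814108 182.52884165 107.30856434]]
```

{"op": "apply_moves", "data": {"steps": [0,0,-0.4,0,0,0,-0.8,0,0,0,-1.2,0,0,0,-1.45,0,0,0,-1.56,0,0,0,-1.56,0,0,0,-1.56,0]}}

```text
t: 12.03
tcp_pos: [545.8, 182.8, 60.6]
eef_rot: [-3.137, -0.173, -0.001]
contact_force: [0.6, 0.6, 0.4]
width: 0.701
```

{"op": "apply_moves", "data": {"steps": [0,0,0,0,0,0,0,0,0,0,0,0,0,0,0,0,0,0,0,0,0,0,0,0,0,0,0,0,0,0,0,0], "gripper": -1}}

```text
t: 12.7
tcp_pos: [545.5, 183.5, 60.1]
eef_rot: [-3.136, -0.173, -0.001]
contact_force: [-2.5, 3.9, 1.2]
width: 0.266
```

{"op": "apply_moves", "data": {"steps": [0,0,0.1,0,0,0,0.2,0,0,0,0.3,0,0,0,0.4,0,0,0,0.5,0,0,0,0.5,0,0,0,0.5,0]}}

```text
t: 13.28
tcp_pos: [546.1, 183.2, 75.7]
eef_rot: [-3.136, -0.173, -0.003]
contact_force: [3.2, 4.1, -3.3]
width: 0.263
```

Run:
```python
from h import *
def arc(phi0,th):
    f=lambda a:np.array([np.cos(a),np.sin(a)])*3
    for t in th: print(*[f"{x:.2f}," for x in f(phi0+t)-f(phi0)],"0,",f"{np.degrees(t):.1f},",end=" ")
    print()
arc(1.67,np.linspace(0,.66,20)[1:]);arc(2.33,np.linspace(0,.65,20)[1:])
s=r.state();print(s["tcp_pos"],s["contact_force"])
```

```text
-0.10, -0.01, 0, 2.0, -0.21, -0.03, 0, 4.0, -0.31, -0.05, 0, 6.0, -0.41, -0.07, 0, 8.0, -0.51, -0.10, 0, 10.0, -0.61, -0.13, 0, 11.9, -0.71, -0.16, 0, 13.9, -0.81, -0.20, 0, 15.9, -0.90, -0.24, 0, 17.9, -1.00, -0.28, 0, 19.9, -1.09, -0.33, 0, 21.9, -1.18, -0.38, 0, 23.9, -1.27, -0.43, 0, 25.9, -1.36, -0.48, 0, 27.9, -1.45, -0.54, 0, 29.9, -1.53, -0.61, 0, 31.8, -1.61, -0.67, 0, 33.8, -1.69, -0.74, 0, 35.8, -1.77, -0.81, 0, 37.8, 
-0.07, -0.07, 0, 2.0, -0.14, -0.15, 0, 3.9, -0.21, -0.22, 0, 5.9, -0.28, -0.30, 0, 7.8, -0.34, -0.38, 0, 9.8, -0.40, -0.47, 0, 11.8, -0.46, -0.55, 0, 13.7, -0.51, -0.64, 0, 15.7, -0.56, -0.73, 0, 17.6, -0.61, -0.82, 0, 19.6, -0.66, -0.91, 0, 21.6, -0.70, -1.00, 0, 23.5, -0.74, -1.10, 0, 25.5, -0.77, -1.20, 0, 27.4, -0.80, -1.29, 0, 29.4, -0.83, -1.39, 0, 31.4, -0.86, -1.49, 0, 33.3, -0.88, -1.59, 0, 35.3, -0.90, -1.69, 0, 37.2, 
[546.09289722 183.16893852  75.6775127 ] [ 3.2314626   4.08513452 -3.28316027]
```

{"op": "apply_moves", "data": {"steps": [-0.1,-0.01,0,2.0,-0.21,-0.03,0,4.0,-0.31,-0.05,0,6.0,-0.41,-0.07,0,8.0,-0.51,-0.1,0,10.0,-0.61,-0.13,0,11.9,-0.71,-0.16,0,13.9,-0.81,-0.2,0,15.9,-0.9,-0.24,0,17.9,-1.0,-0.28,0,19.9,-1.09,-0.33,0,21.9,-1.18,-0.38,0,23.9,-1.27,-0.43,0,25.9,-1.36,-0.48,0,27.9,-1.45,-0.54,0,29.9,-1.53,-0.61,0,31.8,-1.61,-0.67,0,33.8,-1.69,-0.74,0,35.8,-1.77,-0.81,0,37.8,-1.77,-0.81,0,37.8]}}

```text
t: 14.95
tcp_pos: [492.7, 158.4, 75.3]
eef_rot: [-2.911, -1.183, -0.002]
contact_force: [4.0, 3.6, -3.5]
width: 0.265
```

{"op": "apply_moves", "data": {"steps": [-0.07,-0.07,0,2.0,-0.14,-0.15,0,3.9,-0.21,-0.22,0,5.9,-0.28,-0.3,0,7.8,-0.34,-0.38,0,9.8,-0.4,-0.47,0,11.8,-0.46,-0.55,0,13.7,-0.51,-0.64,0,15.7,-0.56,-0.73,0,17.6,-0.61,-0.82,0,19.6,-0.66,-0.91,0,21.6,-0.7,-1.0,0,23.5,-0.74,-1.1,0,25.5,-0.77,-1.2,0,27.4,-0.8,-1.29,0,29.4,-0.83,-1.39,0,31.4,-0.86,-1.49,0,33.3,-0.88,-1.59,0,35.3,-0.9,-1.69,0,37.2,-0.9,-1.69,0,37.2]}}

```text
t: 16.62
tcp_pos: [466.4, 108.2, 75.5]
eef_rot: [2.382, 2.048, 0.004]
contact_force: [5.2, 4.5, -2.4]
width: 0.268
```

Run:
```python
from h import *
s=r.state();v=s["tcp_pos"][:2]-[554.7,93.7];print(s["tcp_pos"],s["contact_force"],s["qpos"],np.arctan2(v[1],v[0])-.4816,np.hypot(*v))
p,d=vision.camera("scene");q,_=vision.camera("top")
a=cv2.resize(p[120:250,170:300,::-1],(390,390));b=cv2.resize(q[110:290,160:340,::-1],(390,390))
cv2.imwrite("pics/g4.png",np.hstack([a,b]))
```

```text
[466.43482372 108.15358797  75.52415966] [ 5.20942272  4.51522131 -2.42853028] [ 6.40308383e-01  2.08462781e-01 -6.20829893e-01  5.55854427e-04
 -7.38916788e-01  2.35040686e+00] 2.4976813247720915 89.44074881347437
```

View pics/g4.png

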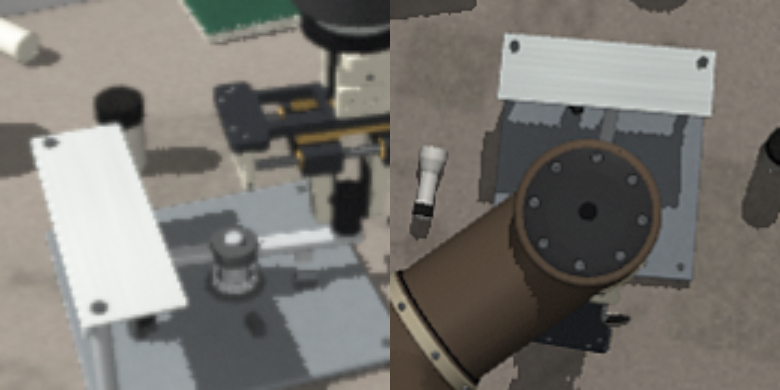

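The crop shows knob B held at (348,205), with the bar lifted and past the second stop at (308,275). I'm winding a little more for margin, then lowering.

{"op": "apply_moves", "data": {"steps": [-0.01,-0.06,0,1,-0.01,-0.06,0,1,-0.01,-0.06,0,1,-0.01,-0.06,-0.1,1,-0.01,-0.06,-0.2,1,-0.01,-0.06,-0.3,1,-0.01,-0.06,-0.4,1,-0.01,-0.06,-0.5,1,-0.01,-0.06,-0.54,1,-0.01,-0.06,-0.54,1,-0.01,-0.06,-0.54,1,-0.01,-0.06,-0.54,1]}}

```text
t: 17.72
tcp_pos: [466.1, 106.8, 59.7]
eef_rot: [2.365, 2.067, 0.004]
contact_force: [1.8, 4.6, 2.6]
width: 0.265
```

Run:
```python
from h import *
s=r.state();v=s["tcp_pos"][:2]-[554.7,93.7];print(s["tcp_pos"],s["contact_force"],np.arctan2(v[1],v[0])-.4816)
p,d=vision.camera("scene");c=cloud("scene",d)
m=(abs(c[...,2]-37)<3)&(p.max(2)>120)&(c[...,0]>480)&(c[...,0]<530)&(abs(c[...,1]-100)<25)
l=cv2.fitLine(c[m][:,:2].astype(np.float32),cv2.DIST_L2,0,.01,.01).ravel();print(m.sum(),np.median(c[m],0),l,np.arctan2(l[1],l[0])%np.pi-.4816)
```

```text
[466.11900148 106.82585832  59.65398865] [1.80659784 4.64070112 2.61545009] 2.512883948471315
91 [505.45583579 104.9519374   35.5681554 ] [ 9.8859918e-01 -1.5057094e-01  5.0543613e+02  1.0470023e+02] 2.508847
```

{"op": "apply_moves", "data": {"steps": [0.01,0.06,0,-1,0.02,0.12,0,-2,0.03,0.18,0,-3,0.03,0.22,0,-4,0.03,0.22,0,-4]}}

```text
t: 18.18
tcp_pos: [467.2, 113.5, 59.5]
eef_rot: [2.437, 1.981, 0.004]
contact_force: [5.4, 3.9, 3.7]
width: 0.267
```

{"op": "apply_moves", "data": {"steps": [0,0,0,0,0,0,0,0,0,0,0,0,0,0,0,0,0,0,0,0,0,0,0,0,0,0,0,0,0,0,0,0], "gripper": 0.2}}

```text
t: 18.85
tcp_pos: [465.7, 112.4, 58.7]
eef_rot: [-2.436, -1.984, 0.001]
contact_force: [-0.4, 0.2, 0.1]
width: 0.599
```

{"op": "apply_moves", "data": {"steps": [0,0,0.4,0,0,0,1,0,0,0,1.8,0,0,0,2.6,0,0,0,3.4,0,0,0,4.2,0,0,0,5,0,0,0.8,5.5,0,0,1.8,5.5,0,0,2.8,5.5,0,0,3.8,5.5,0,0,4.8,5.5,0,0,5.8,5.5,0,0,6.8,5.5,0,0,7.8,5.5,0,0,7.8,5.5,0,0,7.8,5.5,0,0,7.8,5.5,0]}}

```text
t: 20.35
tcp_pos: [465.5, 346.2, 223.3]
eef_rot: [2.435, 1.984, -0.002]
contact_force: [0.1, -0.3, 0.9]
width: 0.602
```

Run:
```python
from h import *
s=r.state();print(s["t"],s["tcp_pos"],s["contact_force"])
knob(80,"top",(430,60),(500,140));knob(80,"scene",(430,60),(500,140))
p,d=vision.camera("scene");q,_=vision.camera("top")
a=cv2.resize(p[110:260,150:350,::-1],(400,300));b=cv2.resize(q[100:280,150:360,::-1],(390,300))
cv2.imwrite("pics/g5.png",np.hstack([a,b]))
q0=np.load("pics/top0.npz")["p"]
for n,(x0,x1,y0,y1) in dict(can=(325,365,160,195),torch=(165,192,170,215),pen=(205,275,250,265)).items():
    print(n,np.abs(q[y0:y1,x0:x1].astype(int)-q0[y0:y1,x0:x1]).mean().round(1))
```

```text
20.35 [465.519249   346.21167405 223.3173636 ] [ 0.06935336 -0.26848758  0.94017357]
top 68 [244.5 226. ] [468.1 118.4  80. ] [477.4 128.8  83.9] r 90.0 thB 2.381
scene 46 [285.9 190.5] [471.  123.3  80. ] [480.1 132.8  80.4] r 88.7 thB 2.319
can 6.0
torch 7.3
pen 10.7
```

View pics/g5.png

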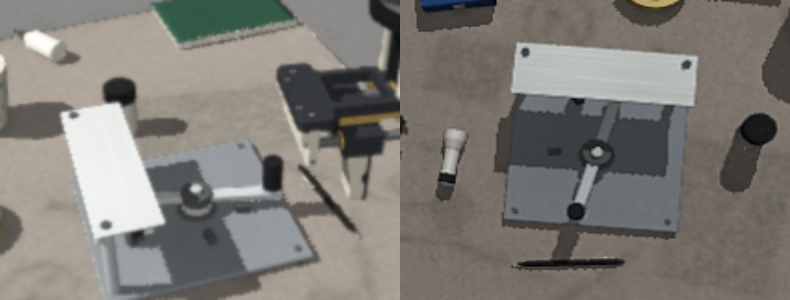

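The last view shows the bar latched, with knob B at (576,211) in the top crop at 2.38 rad. The pen, torch and canister are where they were and the hand is clear, so I'm handing in.

```bash
python3 -c "
from cell import r
print(r.sign_off())"
```

```text
the job is handed in; nothing more can be done
None
```

The bar is latched behind the second stop, and I handed the job in at about 20 s of the 54 s allowed; sign-off gives no verdict.

- **First stop:** I lifted the bar by knob A, wound it about 0.1 rad past the stop, lowered it until it pressed on the base (upward force 7 N) and let go. It then measured about 1.18 rad, with no significant force on the tool.
- **Second stop:** I did the same with knob B, lowering the bar at about 2.51 rad, easing it back onto the stop and letting go.

**Last checks:**
- **Wound angle:** the top view puts the bar at 2.381 rad. The scene view reads 2.319 rad, just under the 2.32 limit. I trust the top view, because the scene camera reads knobs about 6 mm off towards itself, as it did at the start.
- **Lift:** knob B's top is at about 80 mm, so the bar is fully down.
- **Loose items:** the canister, torch and pen show no visible shift in the top view; I compared pictures rather than measuring the distances.
- **Hand:** it is clear of everything, with only about 1 N of residual force reading.

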